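Dip the fork and lay it on its sloping rest

TASK

Take the chocolate dipping fork by its wooden handle, dip its wire loop down into the big white cup until the whole loop is below the rim, then lay the fork along the steel fork rest, shaft in the low saddle and handle in the high saddle, so that the loop slopes downwards. Feel your way down gently until the fork bears on both saddles before you let go, because the high saddle may be clamped at any height. Do not drop the fork onto the rest, and leave the cup and the sweets and glass around it where they are.

Things in the scene. Friction and masses are not known exactly. Their poses are not given: they have to be found in the camera images.
- fork_grip (a point): Where to grip the dipping fork: on the axis of handle and shaft, near its centre of mass, 8 mm above the handle's underside. x runs along the shaft to the loop, y across (loop's plane x-y), z up as it lies. From here the handle (14 mm wide, 16 mm high) runs from x = -67 to +45 mm, the 5 mm thick shaft on to +136 mm; the loop's far end is at +160 mm.
- fork_tip (a point): Centre of the fork's wire loop (loop 26 mm across outside, wire 3 mm), 147 mm along x from fork_grip; same axes.
- fork: Loose dipping fork lying on the worktop, 50 to 80 g, 227 mm long: dark wooden handle of rectangular section with two brass rivet ends near its butt, straight steel shaft, flat round wire loop at the tip. Origin and axes as fork_grip.
- cup_mouth (a point): Centre of the mouth of the big white cup, at rim height (59 mm above its foot); the free opening is about 78 mm across at the rim and narrows to about 44 mm near the floor, which is 8 mm above the foot. z is up.
- dip_cup: The big white cup, 93 mm across, 59 mm high, with a handle on its -y side; loose, empty. Origin under it, z up; the mouth's centre is 14 mm along its +y from the origin.
- rest: Fork rest, fixed to the worktop: dark steel base 150 x 64 x 10 mm with two narrow saddles. Origin under the centre of the base. x points along it from the high saddle (at x = -50 mm) to the low saddle (at x = +57 mm); y across, z up. A laid fork has its own x along this x (loop beyond the low saddle) and its fork_grip above the origin.
- low_saddle: The low fixed saddle: 8 mm thick along the rest, floor 65 mm above the worktop and 12 mm wide, between cheeks that rise 11 mm and flare outwards. It takes the steel shaft. Origin at the worktop below it; axes as the rest.
- low_seat (a point): Centre of the low saddle's floor, 65 mm above the worktop; axes as the rest.
- high_column: Two steel rods (46 mm apart across the rest, 109 mm high) carrying the high saddle, with a black knob on its +y side. Saddle 8 mm thick, floor 18 mm wide between flaring cheeks 12 mm high; it takes the handle. Firmly clamped at a height that varies and is not measured: floor 80 to 106 mm above the worktop, so the laid fork slopes 11 to 24 degrees. Origin at the worktop below.
- toffee: Loose orange foil-wrapped sweet with twisted ends, 50 x 75 x 35 mm; bystander. Origin under it.
- star: Loose green star-shaped sweet, 51 x 48 x 20 mm; bystander. Origin under it.
- glass: Loose clear shot glass, 49 mm across, 62 mm high; bystander. Origin under it.
- espresso_machine: Fixed white and red espresso machine behind the work; do not hit it. Its front base begins at x = 0.58. Two black handles jut out to x = 0.51 at y = -0.18 and y = +0.10, 240 to 290 mm above the worktop; thin steam wands hang at x = 0.57, y = -0.29 and +0.21. Nothing stands above the worktop's front edge at x = 0.42. Origin under the middle of the machine.

How it is judged:
By the outcome, as a careful person would: the job done as asked, in the order asked, and still so for the second after the job is handed in, with the robot touching nothing.
It also fails if it takes over 64 s, if anything falls off the work surface, if the arm or the gripper's body presses on something with over 40 N, if the wrist force passes 120 N, or if a joint passes its speed limit or range.

ROBOT

A 6-joint arm with a two-finger parallel gripper is mounted at the origin on a cart in front of the work surface, level with it; the furniture and walls round the work are solid. World frame = base frame: x ahead of the robot, y to its left, z up, the work surface at z = 0. Lengths are in m, angles in rad, forces in N, time in s.
With the tool pointing down it reaches from about 0.35 to 0.975 m from the base axis. Payload 7.1 kg.
Tool frame: the origin (TCP) lies midway between the tips of the shut fingers; the grasp point (between the pads) lies 19 mm behind it; z points along the fingers, x is the direction in which the jaws open and shut, and the axes are right-handed (so a half turn about z gives the same grasp; the last joint's range is limited). The gripper opens to 88 mm and grips with 3 to 60 N. Pads are 20 mm wide; open, the fingers measure 115 mm over their backs; the gripper's body (75 mm by 178 mm) begins 61 mm behind the grasp point.
Start: joints at [-1.234, 0.423, 1.63, -0, 1.089, -0.019], TCP at [0.218, -0.586, 0.223] pointing down, gripper open.
Joint ranges: [-3, 3], [-0.9, 2.11], [0.09, 2.58], [-1.31, 4.45], [0.11, 2.69], [-2.54, 2.54]. Speed limits (rad/s): [2.39, 2.39, 3.01, 3.14, 3.14, 3.14].

INTERFACE

Orientations are given as a unit quaternion [w, x, y, z].
In Python, from station import move_pose, movel, movej, command_gripper, wait, inverse_kinematics, read_camera, camera_info, MotionError, job_done, get_time, get_joint_pos, get_qvel, get_effort, get_tcp_pos, get_ee_rot, get_ft_force, get_ft_torque, get_grip_width gives the robot as it stands. Calls block until the motion is done:
- move_pose(position, orientation): joint-space move of the TCP to a pose.
- movel(position, frame=None, v=0.15, until_force=None): straight line of the TCP; frame=None keeps the orientation; v is the mean speed in m/s. With until_force (N) it stops when the force on the tool has changed by that much, and returns True; else False.
- movej(angles): joint-space move.
- command_gripper(opening): opening from 0.0 (shut) to 1.0 (fully open); the grip force is fixed at half the most; returns when the fingers have stopped.
- wait(seconds).
- inverse_kinematics(position, orientation): joint angles nearest the present ones, or None.
- read_camera(name): name is "scene" or "top" or "wrist"; returns the picture (420x560x3 uint8, red, green, blue); there is no depth.
- camera_info(name): a dict with "intrinsics" (3x3 intrinsics, pixels), "dist" ([k1, k2, p1, p2, k3] as OpenCV has them; the pictures are not rectified), "T" (4x4, takes a point from camera to world coordinates); the wrist camera has in their place "tool_from_camera" (4x4, takes a point from camera to tool coordinates, whose origin is the TCP and whose axes are the tool frame's). Camera axes: x right, y up, looking along -z (the intrinsics and any distortion apply to the point x, -y, -z); pixel columns grow to the right and rows downward; lengths in m; the calibration is good to about 2 mm. A picture is of the moment at which its call begins: read the wrist's pose just before it. camera_info takes no time and is no camera call.
A pose or a line that the arm cannot do raises MotionError and nothing moves.
- job_done(): hands the job in, once; it reports no verdict.
Readings, each from a call of its own:
- get_time(): time.
- get_joint_pos(): joint angles.
- get_qvel(): joint speeds.
- get_effort(): joint torques, N m.
- get_tcp_pos(): TCP position.
- get_ee_rot(): TCP orientation.
- get_ft_force(): force on the tool from outside, world axes, zero at the start.
- get_ft_torque(): the same for the moment, N m.
- get_grip_width(): opening from 0.0 (shut) to 1.0 (fully open).
Only numpy, scipy, OpenCV 4.12 (cv2) and the standard library are available. Lean on these libraries where they do the work, as an engineer would, in place of code of your own. Each camera call takes 0.05 s, during which the arm holds its last target.

## Working session

There is one attempt and no reset: what is moved stays moved. The work goes in short steps, each a Python script; the robot and the scene stay as the last script left them, time stands still between calls to the robot, and variables do not carry over. Pictures are saved under pics/ and viewed, and the job is handed in when it is done.

```bash
ls; mkdir -p pics; cat > h.py <<'E'
import numpy as np, cv2
from station import *
def save(name,fn,img=None):
    im=read_camera(name) if img is None else img
    cv2.imwrite('pics/'+fn,im[:,:,::-1]); return im
def ray(name,u,v,T=None):
    ci=camera_info(name); K=np.array(ci['intrinsics']);d=np.array(ci['dist'])
    p=cv2.undistortPoints(np.array([[[u,v]]],float),K,d)[0,0]
    T=np.array(ci['T']) if T is None else T
    dr=T[:3,:3]@np.array([p[0],-p[1],-1.]); return T[:3,3],dr
def onplane(name,u,v,z,T=None):
    o,d=ray(name,u,v,T); return o+d*(z-o[2])/d[2]
def proj(name,P,T=None):
    ci=camera_info(name); K=np.array(ci['intrinsics']);d=np.array(ci['dist'])
    T=np.array(ci['T']) if T is None else T
    pc=(np.array(P)-T[:3,3])@T[:3,:3]; pc=pc*[1,-1,-1]
    return cv2.projectPoints(pc.reshape(-1,1,3),np.zeros(3),np.zeros(3),K,d)[0].reshape(-1,2)
def tri(rays):
    A=np.zeros((3,3));b=np.zeros(3)
    for o,d in rays:
        d=d/np.linalg.norm(d);M=np.eye(3)-np.outer(d,d);A+=M;b+=M@o
    return np.linalg.solve(A,b)
E
python3 - <<'E'
from h import *
save('scene','s0.png');save('top','t0.png');save('wrist','w0.png')
for n in('scene','top','wrist'):print(n,camera_info(n))
print(get_time(),get_tcp_pos(),get_ee_rot())
E
```

```text
pics
scene {'intrinsics': array([[501.44495752,   0.        , 285.7259037 ],
       [  0.        , 501.44495752, 215.59321021],
       [  0.        ,   0.        ,   1.        ]]), 'dist': array([-0.1200106,  0.       ,  0.       ,  0.       ,  0.       ]), 'T': array([[-0.73208108,  0.52231909, -0.43731002,  0.02266301],
       [-0.68120483, -0.56522303,  0.46527722,  0.57472719],
       [-0.00415452,  0.63851836,  0.76959538,  1.09898141],
       [ 0.        ,  0.        ,  0.        ,  1.        ]])}
top {'intrinsics': array([[403.39337574,   0.        , 278.75529488],
       [  0.        , 403.39337574, 210.91893653],
       [  0.        ,   0.        ,   1.        ]]), 'dist': array([0.01190364, 0.        , 0.        , 0.        , 0.        ]), 'T': array([[ 0.00203272,  0.98946654, -0.1447475 ,  0.45765763],
       [-0.99993418,  0.0036457 ,  0.01087897, -0.04180099],
       [ 0.01129209,  0.14471586,  0.98940882,  1.26950815],
       [ 0.        ,  0.        ,  0.        ,  1.        ]])}
wrist {'intrinsics': array([[330.40020409,   0.        , 285.8539751 ],
       [  0.        , 330.40020409, 209.13895122],
       [  0.        ,   0.        ,   1.        ]]), 'dist': array([0.0144267, 0.       , 0.       , 0.       , 0.       ]), 'tool_from_camera': array([[ 9.99999984e-01,  1.60291825e-04, -7.53925611e-05,
        -6.54042996e-04],
       [ 1.34470986e-04, -9.63992418e-01, -2.65929689e-01,
        -7.34328940e-02],
       [-1.15304213e-04,  2.65929675e-01, -9.63992425e-01,
        -1.61485093e-01],
       [ 0.00000000e+00,  0.00000000e+00,  0.00000000e+00,
         1.00000000e+00]])}
0.15 [ 0.2175949  -0.58545513  0.2220992 ] [-3.25569837e-04  8.21076818e-01 -5.70817419e-01 -4.76231250e-04]
```

View pics/s0.png

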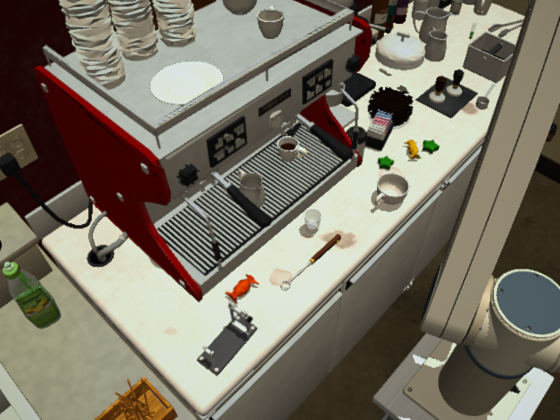

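View pics/t0.png

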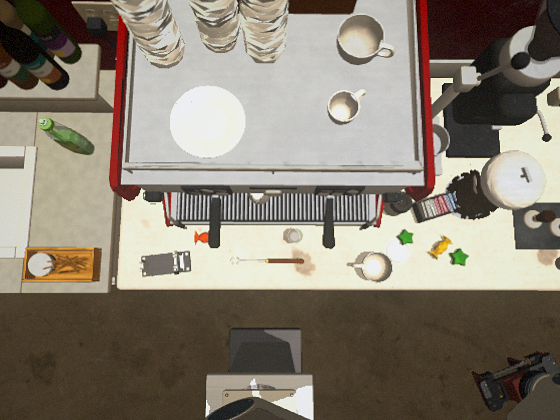

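View pics/w0.png

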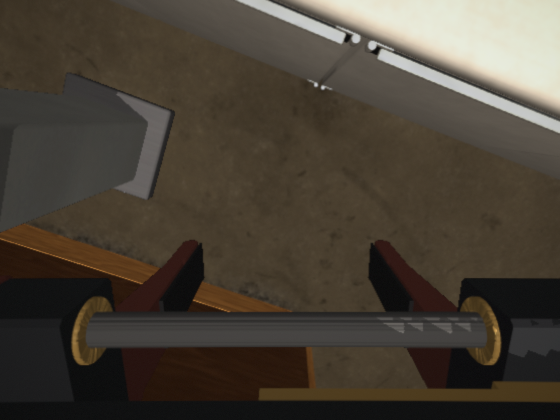

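The scene view shows the fork with its handle at about (330,245) and its loop at (287,286). The cup is at (391,190), the rest at (230,340), the toffee at (241,287) and the glass at (312,220). I'll enlarge these regions next.

```bash
python3 - <<'E'
import cv2
s=cv2.imread('pics/s0.png');t=cv2.imread('pics/t0.png')
cv2.imwrite('pics/s1.png',cv2.resize(s[200:380,190:350],None,fx=3.3,fy=3.3,interpolation=cv2.INTER_CUBIC))
cv2.imwrite('pics/t1.png',cv2.resize(t[220:295,130:310],None,fx=4.4,fy=4.4,interpolation=cv2.INTER_CUBIC))
cv2.imwrite('pics/t2.png',cv2.resize(t[220:295,290:470],None,fx=4.4,fy=4.4,interpolation=cv2.INTER_CUBIC))
E
```

```text
(no output)
```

View pics/s1.png

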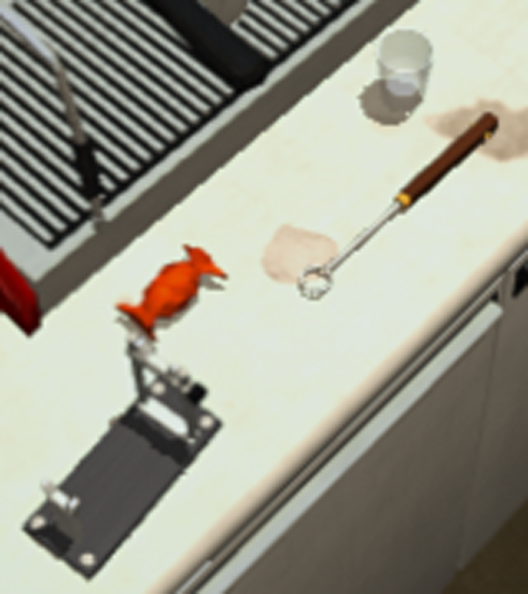

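View pics/t1.png

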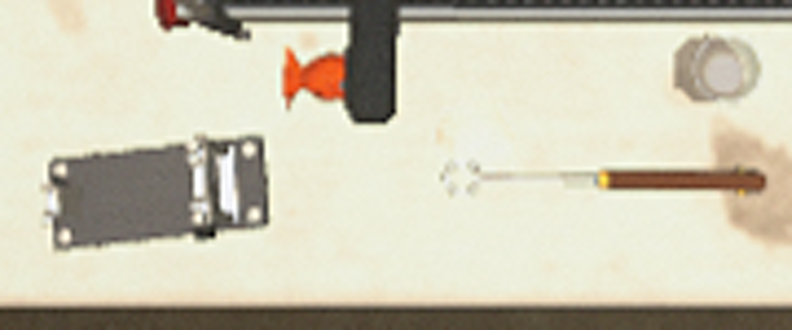

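View pics/t2.png

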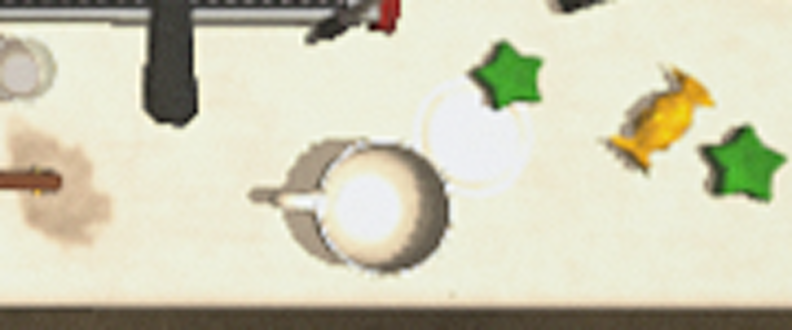

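Both views give usable features. I'll measure the fork, cup, rest and bystanders with masks and rays.

```bash
python3 - <<'E'
from h import *
t=cv2.imread('pics/t0.png');s=cv2.imread('pics/s0.png')
def comp(im,f,lo,hi,roi,fn,mina=8):
    hsv=cv2.cvtColor(im,cv2.COLOR_BGR2HSV);m=cv2.inRange(hsv,np.array(lo),np.array(hi))
    mm=np.zeros_like(m);x0,y0,x1,y1=roi;mm[y0:y1,x0:x1]=m[y0:y1,x0:x1]
    n,l,st,c=cv2.connectedComponentsWithStats(mm)
    for i in range(1,n):
        if st[i,4]>=mina:
            ys,xs=np.where(l==i);r=cv2.minAreaRect(np.c_[xs,ys].astype(np.float32))
            print(fn,st[i],c[i].round(1),[np.round(q,1) for q in r])
comp(t,0,(0,90,40),(15,255,140),(200,245,320,275),'t handle')
comp(s,0,(0,90,30),(15,255,140),(290,220,350,275),'s handle')
comp(t,0,(0,0,40),(180,90,140),(130,240,200,285),'t base',30)
comp(s,0,(0,0,30),(180,90,100),(185,300,270,380),'s base',30)
comp(t,0,(5,150,120),(15,255,255),(180,225,230,250),'t toffee')
comp(t,0,(50,120,60),(75,255,255),(380,220,480,280),'t star')
# t1 crop coords /4.4 + (130,220)
f=lambda a,b:(a/4.4+130,b/4.4+220); g=lambda a,b:(a/3.3+190,b/3.3+200)
for n,tp,sp,z in [('loop',(461,177),(316,281),.0025),('butt',(766,180),(490,120),.008),('brass',(604,180),(403,200),.008)]:
    P=tri([ray('top',*f(*tp)),ray('scene',*g(*sp))])
    print(n,onplane('top',*f(*tp),z).round(4),onplane('scene',*g(*sp),z).round(4),P.round(4))
# rest base corners
for n,tp in [('hi back',(263,136)),('hi front',(268,225)),('lo back',(48,160)),('lo front',(56,250))]:
    print(n,onplane('top',*f(*tp),.01).round(4))
for n,sp in [('hi back',(150,385)),('hi front',(222,425)),('lo back',(24,526)),('lo front',(90,578))]:
    print(n,onplane('scene',*g(*sp),.01).round(4))
g2=lambda a,b:(a/4.4+290,b/4.4+220)
for n,a,z in [('rimL',(320,207),.059),('rimR',(450,207),.059),('rimT',(385,142),.059),('rimB',(385,272),.059),('hand',(250,195),.04)]:
    print(n,onplane('top',*g2(*a),z).round(4))
print('glass base',onplane('top',*f(723,72),0.003).round(4))
E
```

```text
t handle [269 259  35   4 137] [285.7 260.5] [array([286. , 260.5]), array([ 3., 34.]), np.float64(90.0)]
s handle [312 234  29  27 187] [326.6 246.7] [array([326.6, 246.6]), array([ 5.6, 35.6]), np.float64(48.6)]
t base [141 251  50  25 805] [164.  263.7] [array([165.7, 263.6]), array([21. , 49.2]), np.float64(84.3)]
s base [ 197  308   60   67 1401] [226.6 344.6] [array([227.9, 342.1]), array([33.2, 67.1]), np.float64(32.6)]
s base [252 353  18  17  37] [260.4 361.9] [array([260.8, 361.3]), array([ 1.4, 23.3]), np.float64(45.0)]
s base [247 357  23  23  59] [257.7 369.1] [array([258.5, 368.5]), array([ 1.4, 31.1]), np.float64(45.0)]
s base [259 369  11  11  62] [265.9 375.6] [array([264., 374.]), array([10., 10.]), np.float64(90.0)]
t toffee [195 231  14  11 106] [201.2 236.8] [array([201.5, 236. ]), array([10., 13.]), np.float64(90.0)]
t star [398 230  15  14 129] [405.7 237. ] [array([405. , 236.5]), array([13., 14.]), np.float64(90.0)]
t star [451 249  17  16 157] [459.1 257.1] [array([458.8, 256.3]), array([16.1, 14.7]), np.float64(8.1)]
loop [0.4873 0.0809 0.0025] [0.4885 0.0807 0.0025] [0.4876 0.081  0.0037]
butt [ 0.4856 -0.1347  0.008 ] [ 0.4863 -0.1288  0.008 ] [ 0.4874 -0.134   0.0017]
brass [ 0.4853 -0.0204  0.008 ] [ 0.4866 -0.0193  0.008 ] [ 0.486  -0.0199  0.0078]
hi back [0.5156 0.22   0.01  ]
hi front [0.4536 0.2144 0.01  ]
lo back [0.4985 0.3698 0.01  ]
lo front [0.4362 0.361  0.01  ]
hi back [0.5137 0.2331 0.01  ]
hi front [0.4519 0.2199 0.01  ]
lo back [0.4977 0.3705 0.01  ]
lo front [0.4359 0.3644 0.01  ]
rimL [ 0.4668 -0.3055  0.059 ]
rimR [ 0.4671 -0.3936  0.059 ]
rimT [ 0.5107 -0.351   0.059 ]
rimB [ 0.4236 -0.348   0.059 ]
hand [ 0.475  -0.2616  0.04  ]
glass base [ 0.5622 -0.1048  0.003 ]
```

```bash
cat >> h.py <<'E'
from scipy.spatial.transform import Rotation as Rn
def rot(yaw,th):
    """fork heading yaw, pitch th (loop down); tool R"""
    f=np.array([np.cos(yaw),np.sin(yaw),0]);k=np.array([0,0,1.])
    F=np.cos(th)*f-np.sin(th)*k; z=-(np.cos(th)*k+np.sin(th)*f); x=np.cross(f,k); y=np.cross(z,x)
    return np.c_[x,y,z],F
def quat(R):
    q=Rn.from_matrix(R).as_quat(); return [float(v) for v in (q[3],q[0],q[1],q[2])]
def wristT():
    T=np.eye(4);q=get_ee_rot();T[:3,:3]=Rn.from_quat([q[1],q[2],q[3],q[0]]).as_matrix();T[:3,3]=get_tcp_pos()
    return T@np.array(camera_info('wrist')['tool_from_camera'])
def snap(fn):
    T=wristT(); im=read_camera('wrist'); cv2.imwrite('pics/'+fn+'.png',im[:,:,::-1]); np.save('pics/'+fn+'.npy',T); return T
E
python3 - <<'E'
from h import *
R,_=rot(np.pi/2,0)
print(inverse_kinematics([.40,-.03,.25],quat(R)))
for nm,p,y,th in [('grip',[.486,-.066,.004],90,0),('cup',[.467,-.46,.13],90,40),('rest',[.476,.29,.08],96.6,17),('restw',[.4,.29,.25],96.6,0),('cupa',[.38,-.46,.2],90,40)]:
    print(nm,inverse_kinematics(p,quat(rot(np.radians(y),np.radians(th))[0])))
move_pose([.40,-.03,.25],quat(R)); wait(.2)
snap('w1'); print(get_time(),get_ft_force())
E
```

```text
[-1.04530881e-01  4.35375246e-02  2.06605065e+00 -4.44089210e-16
  1.03200447e+00 -1.04530881e-01]
grip [-1.59242018e-01  6.07515815e-01  2.02450398e+00 -4.44089210e-16
  5.09572862e-01 -1.59242018e-01]
cup [-0.53182874  0.54492634  1.92062923 -1.18494034  0.64096776  0.44674741]
rest [ 0.6646252   0.59943635  1.76913438 -0.31049204  0.95462919  0.75288086]
restw [ 6.03219952e-01  1.95168536e-01  1.88773329e+00 -4.44089210e-16
  1.05869083e+00  4.88028222e-01]
cupa [-0.62759474  0.33617259  2.05234478 -1.12520946  0.61456094  0.28360771]
2.5 [ 0.21603776 -0.01640279 -0.62730824]
```

View pics/w1.png

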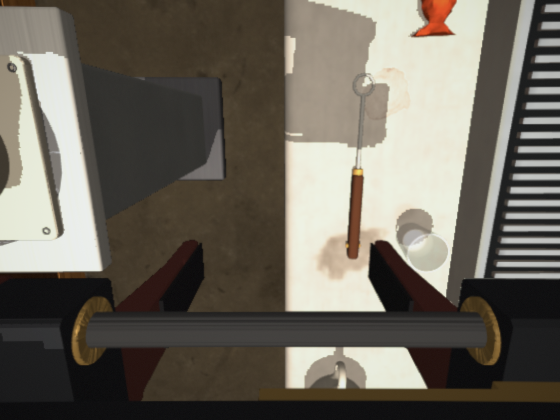

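The wrist view shows the fork clearly: loop at (364,84), ferrule at (358,171), butt at (352,257). The glass is beside the handle at (425,250). I'll fit the handle from its colour mask.

```bash
python3 - <<'E'
from h import *
T=np.load('pics/w1.npy');im=cv2.imread('pics/w1.png')
hsv=cv2.cvtColor(im,cv2.COLOR_BGR2HSV);m=cv2.inRange(hsv,np.array((0,110,40)),np.array((14,255,170)))
mm=np.zeros_like(m);mm[160:268,335:375]=m[160:268,335:375]
n,l,st,c=cv2.connectedComponentsWithStats(mm);i=1+np.argmax(st[1:,4]);ys,xs=np.where(l==i)
print(st[i],c[i])
for z in (.012,):
  P=np.array([onplane('wrist',u,v,z,T) for u,v in zip(xs,ys)])
  c0=P.mean(0);w=np.linalg.svd(P[:,:2]-c0[:2],full_matrices=False)[2][0]; w*=np.sign(w[1])
  q=(P[:,:2]-c0[:2])@w
  print(z,c0,np.degrees(np.arctan2(w[1],w[0])),q.min(),q.max())
for nme,(u,v),z in [('loop',(364,85),.002),('loopscene',(364,85),.008),('brass',(358,171),.012),('butt',(352,258),.012)]:
  print(nme,onplane('wrist',u,v,z,T).round(4))
print('glass base front edge?',onplane('wrist',412,243,.002,T))
E
```

```text
[348 175  15  84 826] [354.72639225 216.41283293]
0.012 [ 0.48732853 -0.07729406  0.012     ] 89.6102508135807 -0.05606176289024776 0.05324486188734803
loop [0.4915 0.0797 0.002 ]
loopscene [0.4901 0.0791 0.008 ]
brass [ 0.4882 -0.0191  0.012 ]
butt [ 0.4868 -0.1334  0.012 ]
glass base front edge? [ 0.56690101 -0.1163433   0.002     ]
```

```bash
python3 - <<'E'
from h import *
T=np.load('pics/w1.npy')
print(onplane('wrist',447,270,0,T))
for u in (478,488):
  o,d=ray('wrist',u,230,T); print(u,[ (o+d*(x-o[0])/d[0]).round(3) for x in (.58,.59)])
  
im=cv2.imread('pics/w1.png');cv2.imwrite('pics/w1c.png',cv2.resize(im[150:290,330:560],None,fx=3.4,fy=3.4,interpolation=cv2.INTER_CUBIC))
E
```

```text
[ 0.61873857 -0.15613263  0.        ]
478 [array([ 0.58 , -0.058,  0.118]), array([ 0.59 , -0.064,  0.101])]
488 [array([ 0.58 , -0.053,  0.132]), array([ 0.59 , -0.059,  0.116])]
```

View pics/w1c.png

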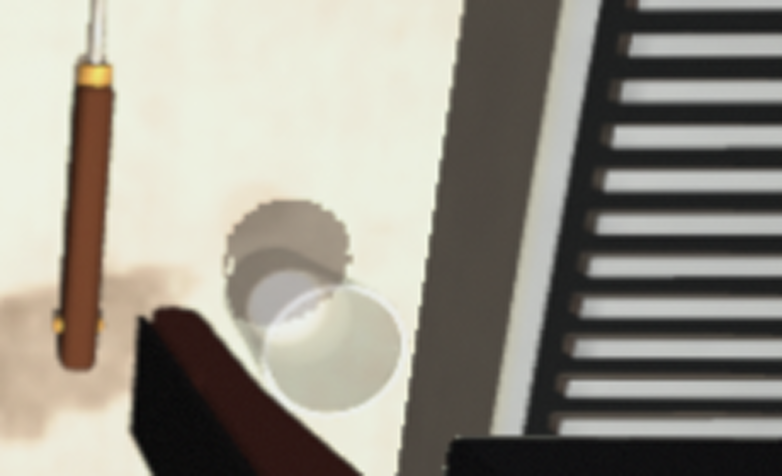

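```bash
python3 - <<'E'
from h import *
R,_=rot(np.radians(89.2),0);q=quat(R)
command_gripper(.45)
movel([.485,-.066,.12],q,v=.25)
wait(.1);f0=get_ft_force()
print(movel([.485,-.066,.03],v=.12,until_force=5))
print(movel([.485,-.066,.004],v=.04,until_force=4),get_tcp_pos(),np.array(get_ft_force())-f0)
snap('w2')
command_gripper(0.0); wait(.1)
print(get_grip_width(),get_tcp_pos(),np.array(get_ft_force())-f0,get_time())
snap('w3')
E
```

```text
False
False [ 0.48498509 -0.06599525  0.00392448] [ 0.32406438  0.61460257 -0.07545325]
0.15644336879950324 [ 0.48521734 -0.06604081  0.00415703] [0.57470279 0.02703019 0.84130542] 6.6417
```

View pics/w3.png

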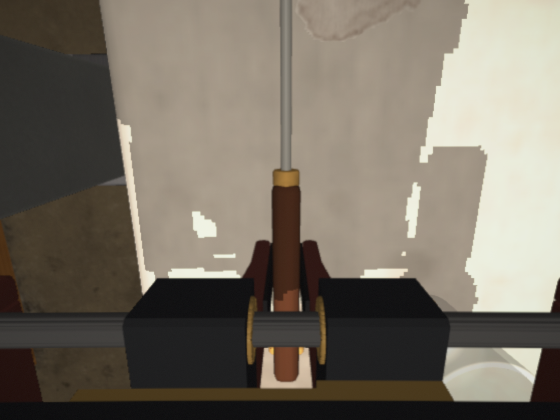

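The handle is held: width 0.156 × 88 ≈ 13.8 mm, with the shaft straight up column 286. I'll lift, back away from the machine, and check where the fork sits in the tool frame.

```bash
python3 - <<'E'
from h import *
T=np.load('pics/w3.npy')
print('ferrule start',onplane('wrist',286,186,.014,T),'end',onplane('wrist',286,171,.014,T),get_tcp_pos())
movel([.485,-.066,.15],v=.15)
movel([.38,-.10,.20],v=.25)
wait(.2);print(get_grip_width(),get_ft_force(),get_time())
snap('w4');save('scene','s4.png')
E
```

```text
ferrule start [ 0.48644003 -0.02319059  0.014     ] end [ 0.48653842 -0.01615079  0.014     ] [ 0.4851978  -0.06605377  0.00413415]
0.15953146397845716 [ 0.17643321 -0.20642289 -1.23226555] 8.65
```

View pics/w4.png

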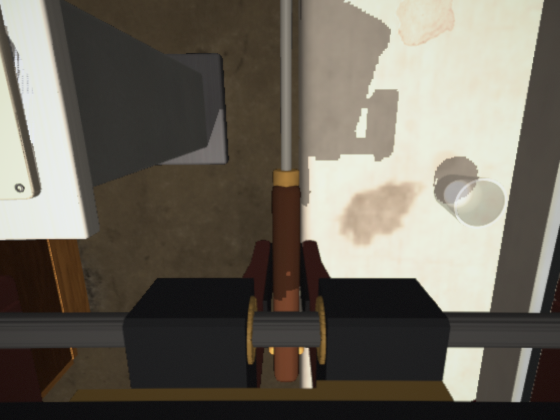

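View pics/s4.png

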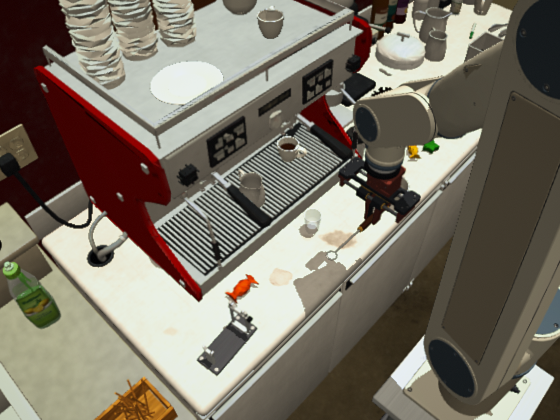

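```bash
python3 - <<'E'
from h import *
s=cv2.imread('pics/s0.png')
cv2.imwrite('pics/s0cup.png',cv2.resize(s[165:220,360:420],None,fx=10,fy=10,interpolation=cv2.INTER_CUBIC))
print('pred mouth in scene',proj('scene',[[.467,-.35,.059],[.467,-.35+.039,.059],[.467,-.35-.039,.059],[.467+.039,-.35,.059],[.467-.039,-.35,.059]]).round(1))
E
```

```text
pred mouth in scene [[393.8 183.9]
 [385.9 191.2]
 [401.5 176.7]
 [382.7 177.2]
 [405.1 190.7]]
```

View pics/s0cup.png

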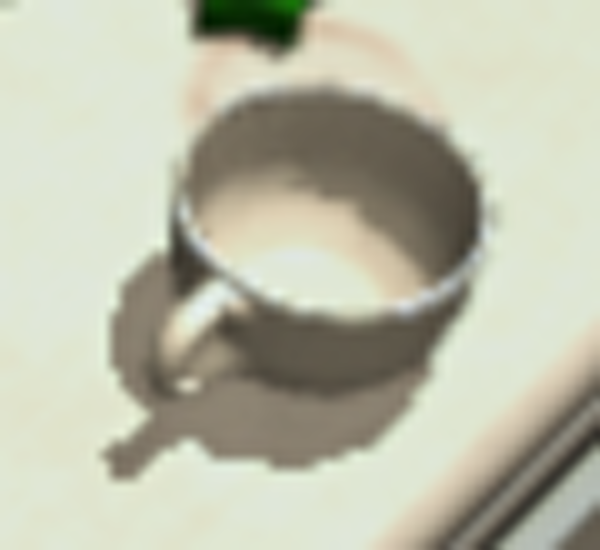

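```bash
cat >> h.py <<'E'
def pose_from_loop(L,yaw,th,d=.004):
    R,F=rot(np.radians(yaw),np.radians(th)); G=np.array(L)-.147*F
    return list(G+d*R[:,2]),quat(R)
def pose_from_grip(G,yaw,th,d=.004):
    R,F=rot(np.radians(yaw),np.radians(th)); return list(np.array(G)+d*R[:,2]),quat(R)
E
python3 - <<'E'
from h import *
p,q=pose_from_loop([.375,-.347,.11],90,40); move_pose(p,q)
p,q=pose_from_loop([.466,-.347,.11],90,40); movel(p,q,v=.15); wait(.2)
print(get_time(),get_grip_width(),get_tcp_pos(),p)
snap('w5');save('scene','s5.png');save('top','t5.png')
for n in 's5','t5':
    im=cv2.imread(f'pics/{n}.png'); c=im[140:240,330:450] if n=='s5' else im[215:305,330:450]
    cv2.imwrite(f'pics/{n}c.png',cv2.resize(c,None,fx=6,fy=6,interpolation=cv2.INTER_CUBIC))
E
```

```text
11.025 0.15547195545605172 [ 0.46506186 -0.46217712  0.20142232] [np.float64(0.466), np.float64(-0.4621796835772359), np.float64(0.20142560085144534)]
```

View pics/w5.png

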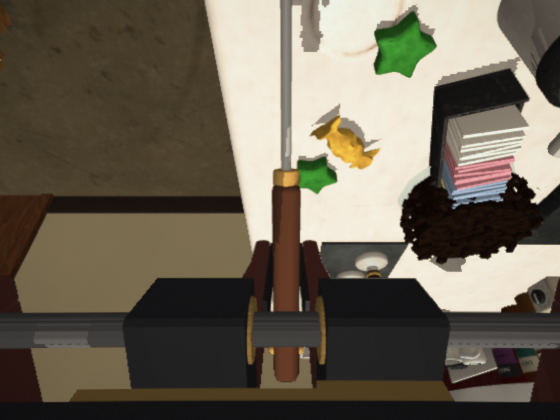

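View pics/s5c.png

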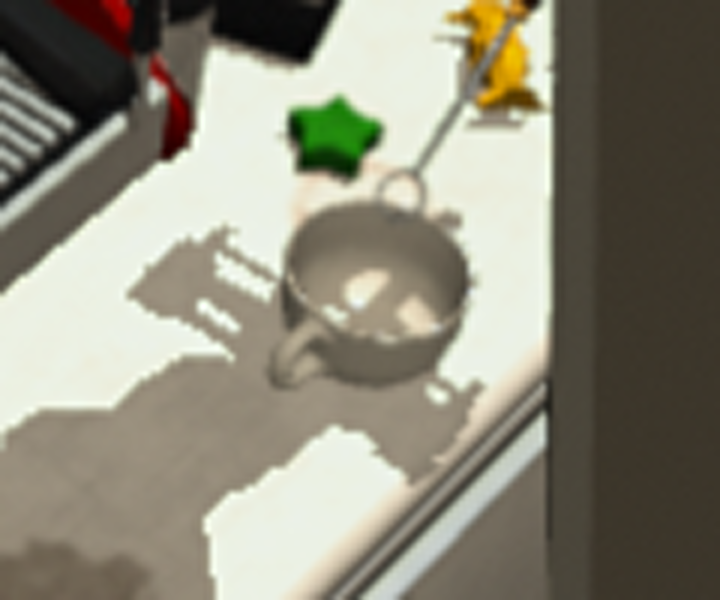

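View pics/t5c.png

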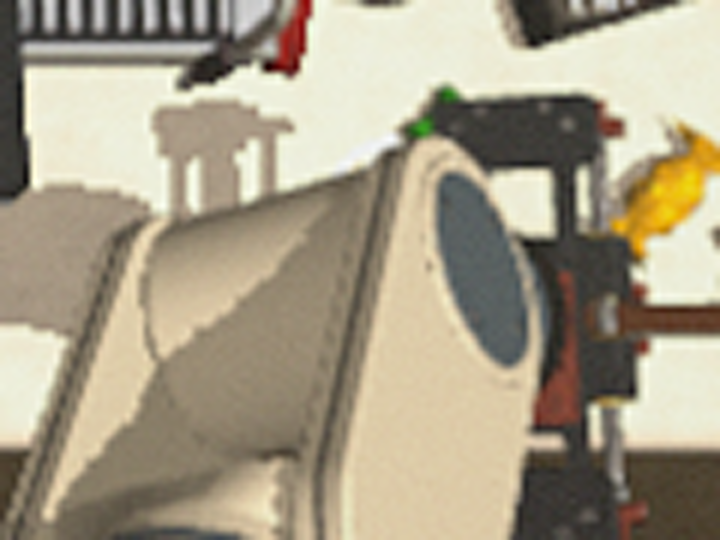

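In the scene crop the loop is seen at full-image (397,172) and the cup mouth's centre at (393,185). I'll compare both with the prediction before I dip.

```bash
python3 - <<'E'
from h import *
print(proj('scene',[[.465,-.347,.11],[.465,-.347,.034],[.465,-.349,.059]]).round(1))
a=onplane('scene',397.2,171.7,.11);print(a)
# cup rim extents in crop: x 284..468, y 198..338
print(onplane('scene',330+376/6,140+268/6,.059), onplane('scene',393.2,185.3,.059))
E
```

```text
[[396.7 172.2]
 [392.4 190.7]
 [394.2 184.4]]
[ 0.4650139  -0.34966216  0.11      ]
[ 0.46754504 -0.34520145  0.059     ] [ 0.46498653 -0.34420237  0.059     ]
```

```bash
python3 - <<'E'
from h import *
p,q=pose_from_loop([.466,-.343,.085],90,40); movel(p,q,v=.1); wait(.1)
p,q=pose_from_loop([.466,-.343,.033],90,40); print(movel(p,q,v=.05,until_force=2.5)); wait(.25)
print(get_time(),get_tcp_pos(),p,get_grip_width())
save('scene','s6.png'); wait(.3)
im=cv2.imread('pics/s6.png')[140:240,330:450]
cv2.imwrite('pics/s6c.png',cv2.resize(im,None,fx=6,fy=6,interpolation=cv2.INTER_CUBIC))
E
```

```text
False
13.1167 [ 0.46611935 -0.45822665  0.12472025] [np.float64(0.466), np.float64(-0.458179683577236), np.float64(0.12442560085144533)] 0.15563669643865186
```

View pics/s6c.png

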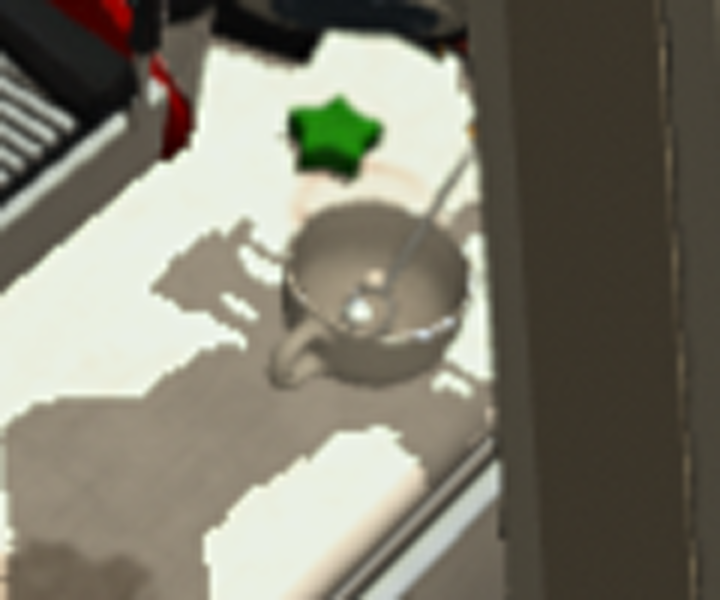

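The loop is inside the cup at crop (365,305), with the shaft clear of the rim and no contact felt. I'll withdraw and go and look at the rest.

```bash
python3 - <<'E'
from h import *
p,q=pose_from_loop([.466,-.343,.11],90,40); movel(p,q,v=.12)
p,q=pose_from_loop([.375,-.347,.13],90,40); movel(p,q,v=.25)
save('scene','s7.png')
R,_=rot(np.radians(96.6),0)
move_pose([.38,.25,.24],quat(R)); wait(.15)
snap('w8'); print(get_time(),get_grip_width())
move_pose([.39,.33,.24],quat(R)); wait(.15)
snap('w9'); print(get_time(),get_grip_width())
E
```

```text
17.5167 0.15736208141518496
18.1333 0.15687126675171603
```

View pics/w8.png

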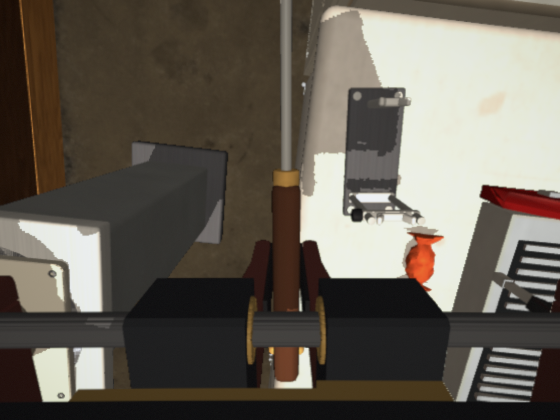

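View pics/w9.png

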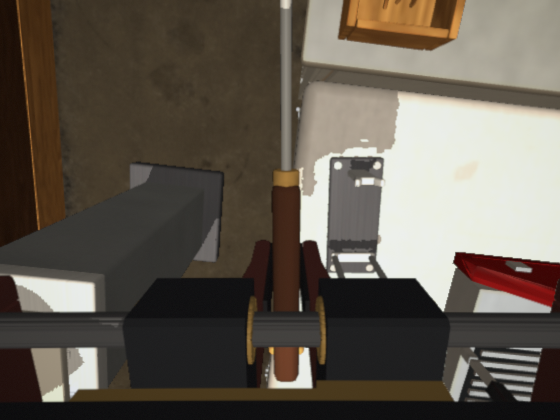

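View pics/s7.png

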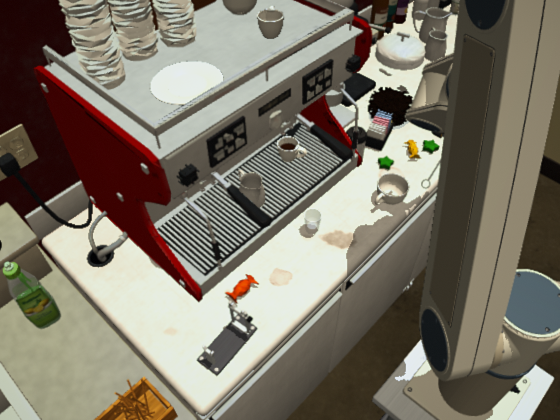

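The cup hasn't moved. In w8 the rest spans (347–420, 88–222): low saddle near (396,101), high column and saddle near (375–422, 200–218). I'll enlarge it.

```bash
python3 - <<'E'
import cv2,numpy as np
a=cv2.imread('pics/w8.png')[80:235,335:430];b=cv2.imread('pics/w9.png')[145:285,320:400]
a=cv2.resize(a,None,fx=3.8,fy=3.8,interpolation=cv2.INTER_CUBIC);b=cv2.resize(b,None,fx=4.2,fy=4.2,interpolation=cv2.INTER_CUBIC)
h=590
o=np.zeros((h,a.shape[1]+b.shape[1],3),np.uint8);o[:a.shape[0],:a.shape[1]]=a[:h];o[:b.shape[0],a.shape[1]:]=b[:h];print(o.shape,a.shape)
cv2.imwrite('pics/w89.png',o)
s=cv2.imread('pics/s0.png')[295:375,190:265];cv2.imwrite('pics/s0r.png',cv2.resize(s,None,fx=7.4,fy=7.4,interpolation=cv2.INTER_CUBIC))
E
```

```text
(590, 697, 3) (589, 361, 3)
```

View pics/w89.png

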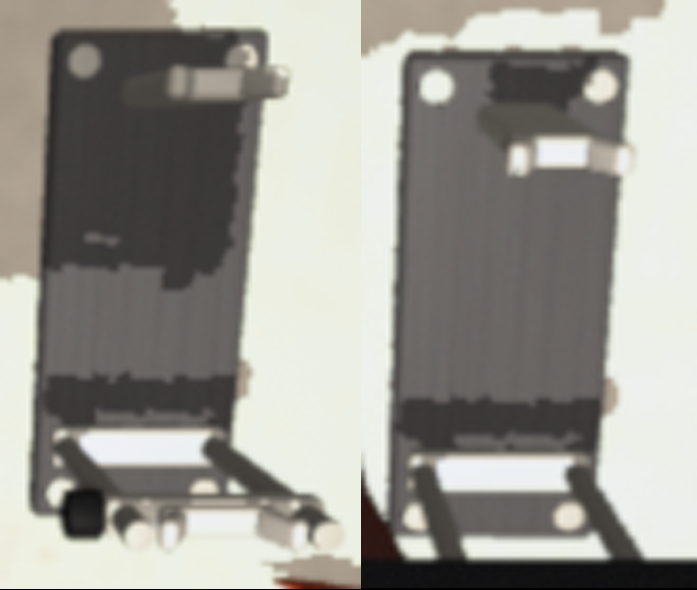

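View pics/s0r.png

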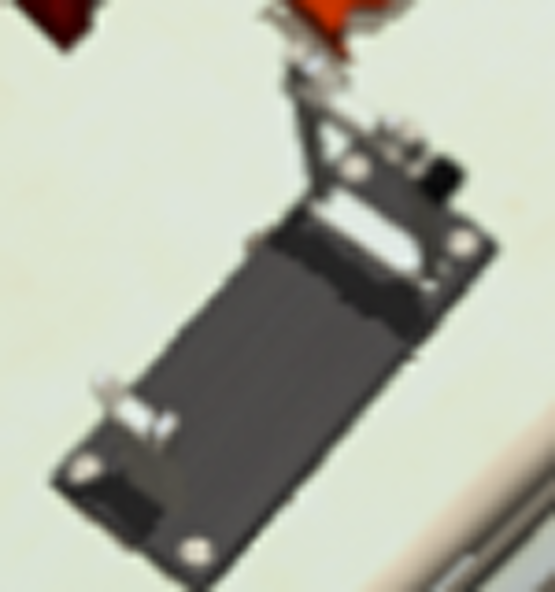

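```bash
python3 - <<'E'
from h import *
T8=np.load('pics/w8.npy');T9=np.load('pics/w9.npy')
w8=lambda a,b:(335+a/3.8,80+b/3.8); w9=lambda a,b:(320+(a-361)/4.2,145+b/4.2); s=lambda a,b:(190+a/7.4,295+b/7.4)
print('low w8',onplane('wrist',*w8(215,83),.065,T8).round(4),'w9',onplane('wrist',*w9(563,152),.065,T9).round(4),'scene',onplane('scene',*s(138,412),.065).round(4))
r1=onplane('wrist',*w8(135,533),.109,T8);r2=onplane('wrist',*w8(325,530),.109,T8);print('rods',r1.round(4),r2.round(4),((r1+r2)/2).round(4),np.linalg.norm(r1-r2))
for n,a,b in [('scr',w8(84,60),w9(436,86)),('scr2',w8(245,57),w9(600,85))]:
    print(n,onplane('wrist',*a,.011,T8).round(4),onplane('wrist',*b,.011,T9).round(4))
print('scr hi',[onplane('wrist',*w9(*c),.011,T9).round(4) for c in((415,516),(569,516))])
print('scr scene',[onplane('scene',*s(*c),.011).round(4) for c in((84,467),(196,550),(355,167),(462,242))])
print('saddle tri',tri([ray('wrist',*w8(222,523),T8),ray('scene',*s(360,103))]).round(4))
for h in (.08,.09,.1,.106): print(h,onplane('wrist',*w8(222,523),h,T8).round(4),onplane('scene',*s(360,103),h).round(4))
E
```

```text
low w8 [0.4723 0.3489 0.065 ] w9 [0.473  0.3492 0.065 ] scene [0.4709 0.3497 0.065 ]
rods [0.4607 0.2408 0.109 ] [0.5064 0.2468 0.109 ] [0.4835 0.2438 0.109 ] 0.04601152887740851
scr [0.4488 0.3552 0.011 ] [0.4488 0.3551 0.011 ]
scr2 [0.4955 0.3613 0.011 ] [0.4945 0.3606 0.011 ]
scr hi [array([0.463, 0.224, 0.011]), array([0.5098, 0.2294, 0.011 ])]
scr scene [array([0.4928, 0.362 , 0.011 ]), array([0.4471, 0.3564, 0.011 ]), array([0.507 , 0.2309, 0.011 ]), array([0.462 , 0.2261, 0.011 ])]
saddle tri [0.4894 0.2388 0.0854]
0.08 [0.492  0.2381 0.08  ] [0.4913 0.2362 0.08  ]
0.09 [0.4883 0.2407 0.09  ] [0.4867 0.2395 0.09  ]
0.1 [0.4846 0.2433 0.1   ] [0.4821 0.2428 0.1   ]
0.106 [0.4823 0.2449 0.106 ] [0.4793 0.2448 0.106 ]
```

The views agree on the rest:
- **Low seat:** (0.4725, 0.349)
- **Axis heading:** about 96.2°
- **High floor:** about 0.099 m, so the slope is about 20°

I'll hover over the rest with a slightly shallower pitch, so the handle touches the high saddle first, and check alignment with the wrist camera.

```bash
cat >> h.py <<'E'
YAW=96.2; RO=np.array([.4784,.2928])
E
python3 - <<'E'
from h import *
p,q=pose_from_grip([.39,RO[1],.17],YAW,17); move_pose(p,q)
p,q=pose_from_grip([*RO,.125],YAW,17); movel(p,q,v=.12,until_force=6); wait(.25)
print(get_time(),np.array(get_tcp_pos())-p,get_ft_force(),get_ft_torque(),get_grip_width())
snap('w10');save('scene','s10.png')
im=cv2.imread('pics/s10.png')[250:390,160:330];cv2.imwrite('pics/s10c.png',cv2.resize(im,None,fx=4.2,fy=4.2,interpolation=cv2.INTER_CUBIC))
E
```

```text
19.7833 [-0.00028079  0.00021761  0.00036414] [ 0.31441097  0.03401597 -0.5893108 ] [ 0.12180237 -0.061242   -0.04726687] 0.1546985263766475
```

View pics/w10.png

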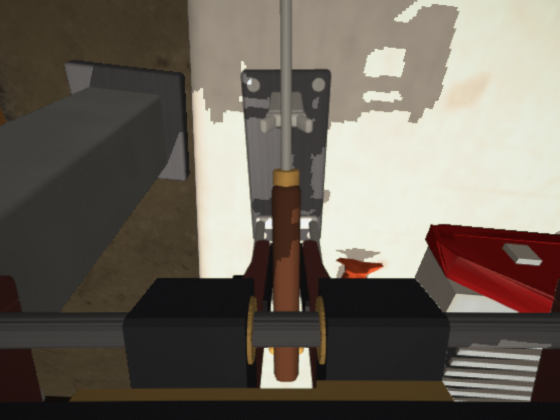

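View pics/s10c.png

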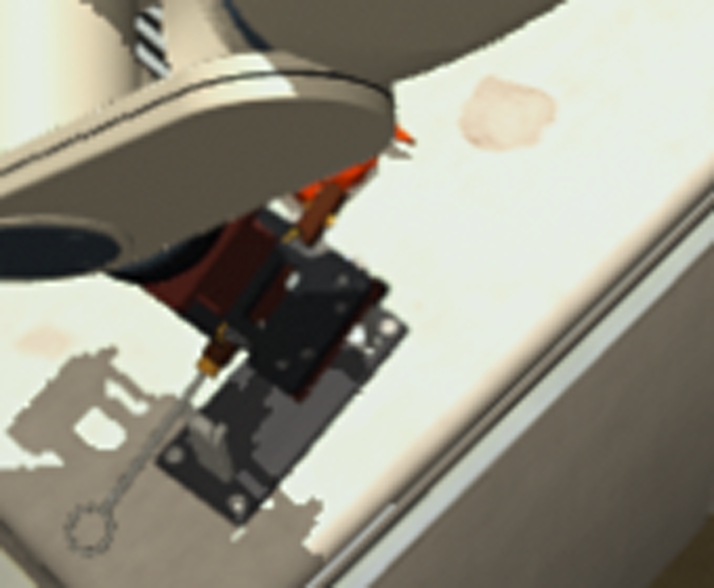

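```bash
python3 - <<'E'
from h import *
im=cv2.imread('pics/w10.png')[60:250,230:345];cv2.imwrite('pics/w10c.png',cv2.resize(im,None,fx=3.15*1,fy=3.15,interpolation=cv2.INTER_CUBIC))
T=np.load('pics/w10.npy')
# predicted low seat and base screws under my model
f=np.array([np.cos(np.radians(YAW)),np.sin(np.radians(YAW))])
P=[[*(RO+.057*f),.065],[*(RO+.067*f),.011],[*(RO-.05*f),.099]]
print(proj('wrist',P,T).round(1))
for z in(.065,.1):print(onplane('wrist',286,120,z,T))
E
```

```text
[[285.2 120.8]
 [285.3  82.8]
 [285.2 294.9]]
[0.47265092 0.34998927 0.065     ]
[0.47145859 0.36083284 0.1       ]
```

View pics/w10c.png

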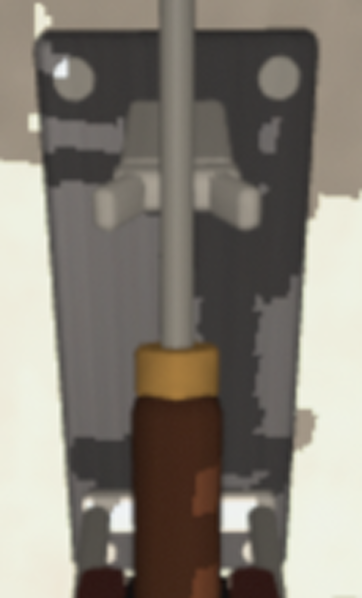

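The shaft lies within 0.6 px of the saddle's and base's centre line, so I'll shift 0.5 mm and start feeling down.

```bash
sed -i 's/^YAW=.*/YAW=96.2; RO=np.array([.4789,.2928])/' h.py; python3 - <<'E'
from h import *
p,q=pose_from_grip([*RO,.110],YAW,17); movel(p,q,v=.05,until_force=3); wait(.2)
F=np.array([get_ft_force()+0 if 0 else list(get_ft_force())+list(get_ft_torque()) for _ in range(1)])
L=[]
for _ in range(8):
    L.append(list(get_ft_force())+list(get_ft_torque())); wait(.02)
L=np.array(L);print(L.mean(0).round(3),L.std(0).round(3))
np.save('base.npy',L.mean(0))
p,q=pose_from_grip([*RO,.080],YAW,17); c=movel(p,q,v=.012,until_force=2.0)
print(c,get_tcp_pos(),p)
L=[]
for _ in range(6):
    L.append(list(get_ft_force())+list(get_ft_torque())); wait(.02)
L=np.array(L);print((L.mean(0)-np.load('base.npy')).round(3),get_tcp_pos())
z=get_tcp_pos()[2]+.004*np.cos(np.radians(17));print('Gz',z,'h if high contact',z+.05*np.tan(np.radians(17))-.008/np.cos(np.radians(17)),'low z if low contact',z-.057*np.tan(np.radians(17))-.0026,get_time(),get_grip_width())
E
```

```text
[ 0.152 -0.127 -0.694  0.131 -0.062 -0.002] [0.629 0.324 0.263 0.045 0.025 0.015]
True [0.47903397 0.29149754 0.08762473] [np.float64(0.4790263038229469), np.float64(0.29163735355164666), np.float64(0.07617478097614785)]
[-0.054  0.632  5.385 -0.383 -0.07   0.036] [0.4790029  0.29151388 0.08763228]
Gz 0.09145750207566113 h if high contact 0.09837850209669696 low z if low contact 0.07143085323251748 22.2667 0.15585250100220094
```

First contact came with the moment on the high-saddle side. It gives a high floor of about 98.4 mm (vision said 99), so the pitch should be about 20.1°. I'll back off, set that pitch, and feel down again.

```bash
cat >> h.py <<'E'
def ft(n=8):
    L=[]
    for _ in range(n):
        L.append(list(get_ft_force())+list(get_ft_torque())); wait(.02)
    return np.mean(L,0)
E
python3 - <<'E'
from h import *
p,q=pose_from_grip([*RO,.0945],YAW,17); movel(p,q,v=.02)
p,q=pose_from_grip([*RO,.0935],YAW,19.9); movel(p,q,v=.02); wait(.1)
b=ft();np.save('base.npy',b);print(b.round(3))
p,q=pose_from_grip([*RO,.0855],YAW,19.9); c=movel(p,q,v=.006,until_force=1.5)
wait(.1);d=ft()-b
th=np.radians(19.9);z=get_tcp_pos()[2]+.004*np.cos(th)
print(c,d.round(3),'Gz',z,'h if high',z+.05*np.tan(th)-.008/np.cos(th),'low if low',z-.057*np.tan(th)-.0026,get_time(),get_grip_width())
snap('w11');save('scene','s11.png')
im=cv2.imread('pics/w11.png')[60:250,230:345];cv2.imwrite('pics/w11c.png',cv2.resize(im,None,fx=3.15,fy=3.15,interpolation=cv2.INTER_CUBIC))
im=cv2.imread('pics/s11.png')[250:390,160:330];cv2.imwrite('pics/s11c.png',cv2.resize(im,None,fx=4.2,fy=4.2,interpolation=cv2.INTER_CUBIC))
E
```

```text
[-0.018  0.059 -0.65   0.155 -0.05   0.02 ]
True [ 4.100e-01  8.490e-01  5.885e+00 -3.040e-01 -1.360e-01  3.000e-03] Gz 0.0892170680957858 h if high 0.09880878498721112 low if low 0.06598335614641768 24.0833 0.15664914228923263
```

View pics/w11c.png

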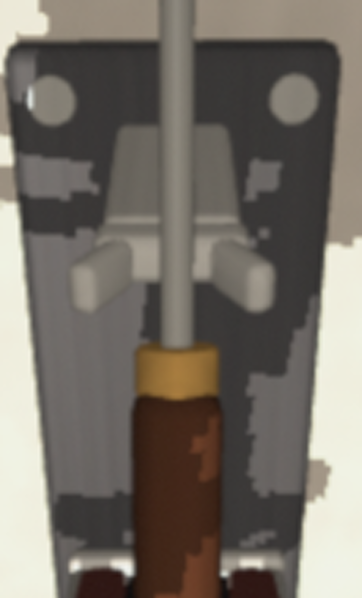

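View pics/s11c.png

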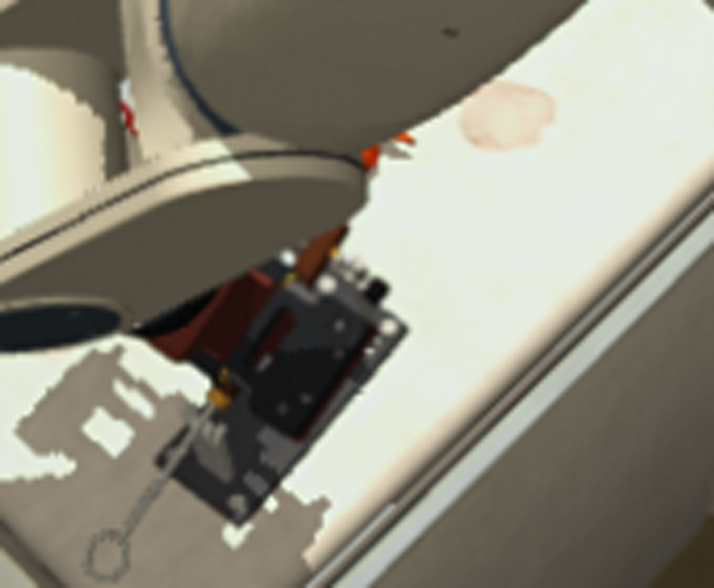

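```bash
python3 - <<'E'
from h import *
b=np.load('base.npy')
h=.0989
for th in (20.2,20.5,20.8,21.1,21.4):
    t=np.radians(th);Gz=h+.008/np.cos(t)-.05*np.tan(t)
    p,q=pose_from_grip([*RO,Gz],YAW,th); c=movel(p,q,v=.01); wait(.05)
    d=ft(6)-b; z=get_tcp_pos()[2]+.004*np.cos(t)
    print(th,c,d.round(3),'h',round(z+.05*np.tan(t)-.008/np.cos(t),5),'low',round(z-.057*np.tan(t)-.0025/np.cos(t),5),round(get_grip_width(),4))
    if d[3]>-.08 or d[2]>8: break
print(get_time())
E
```

```text
20.2 False [-1.620e-01 -1.310e-01  6.041e+00 -3.660e-01  5.000e-03 -4.400e-02] h 0.09905 low 0.06554 0.1594
20.5 False [-0.673 -0.22   8.    -0.41   0.094 -0.099] h 0.09926 low 0.06513 0.1594
24.9833
```

```bash
python3 - <<'E'
from h import *
b=np.load('base.npy')
h=.0994
for th in (20.5,20.8,21.1,21.4,21.7,22.0):
    t=np.radians(th);Gz=h+.008/np.cos(t)-.05*np.tan(t)
    p,q=pose_from_grip([*RO,Gz],YAW,th); c=movel(p,q,v=.01); wait(.05)
    d=ft(6)-b; z=get_tcp_pos()[2]+.004*np.cos(t)
    print(th,d.round(3),'h',round(z+.05*np.tan(t)-.008/np.cos(t),5),'low',round(z-.057*np.tan(t)-.0025/np.cos(t),5),'dz',round(get_tcp_pos()[2]-p[2],5))
    if d[3]>-.08 or d[2]>8: break
print(get_time())
snap('w12');save('scene','s12.png')
im=cv2.imread('pics/w12.png')[60:250,230:345];cv2.imwrite('pics/w12c.png',cv2.resize(im,None,fx=3.15,fy=3.15,interpolation=cv2.INTER_CUBIC))
E
```

```text
20.5 [-0.13  -0.344  4.574 -0.198 -0.014 -0.025] h 0.09938 low 0.06525 dz -2e-05
20.8 [-0.586 -0.179  6.435 -0.267  0.054 -0.041] h 0.09958 low 0.06482 dz 0.00018
21.1 [-1.087 -0.668  8.472 -0.276  0.135 -0.071] h 0.0998 low 0.06441 dz 0.0004
26.1833
```

View pics/w12c.png

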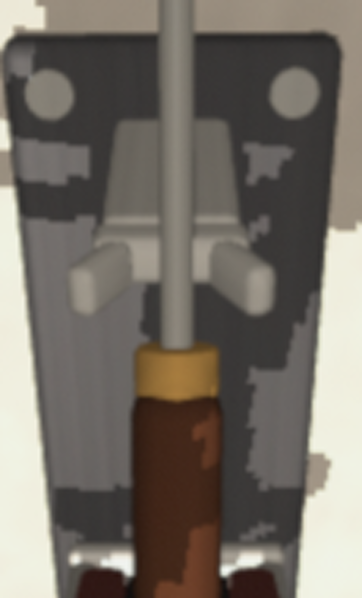

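Solving the force and moment together, the low saddle now takes about 1.4 N and the high one about 7 N. I'll ease the high side and pitch a touch more to balance them.

```bash
python3 - <<'E'
from h import *
b=np.load('base.npy')
for h,th in ((.0998,21.1),(.0999,21.5),(.1001,21.9),(.1001,22.3)):
    t=np.radians(th);Gz=h+.008/np.cos(t)-.05*np.tan(t)
    p,q=pose_from_grip([*RO,Gz],YAW,th); c=movel(p,q,v=.01); wait(.05)
    d=ft(10)-b; Fl=(d[3]+.05*d[2])/.107
    print(h,th,d.round(3),'Fl',round(Fl,2),'Fh',round(d[2]-Fl,2),'dz',round(get_tcp_pos()[2]-p[2],5))
    if Fl>1.5: break
print(get_time())
E
```

```text
0.0998 21.1 [-0.57  -0.453  5.731 -0.11   0.051 -0.036] Fl 1.65 Fh 4.08 dz 5e-05
26.75
```

```bash
python3 - <<'E'
from h import *
b=np.load('base.npy')
for h,th in ((.1001,21.3),(.1003,21.4)):
    t=np.radians(th);Gz=h+.008/np.cos(t)-.05*np.tan(t)
    p,q=pose_from_grip([*RO,Gz],YAW,th); c=movel(p,q,v=.01); wait(.05)
    d=ft(10)-b; Fl=(d[3]+.05*d[2])/.107
    print(h,th,d.round(3),'Fl',round(Fl,2),'Fh',round(d[2]-Fl,2))
    if d[2]<4.5: break
save('scene','s13.png')
im=cv2.imread('pics/s13.png')[290:390,160:290];cv2.imwrite('pics/s13c.png',cv2.resize(im,None,fx=5.8,fy=5.8,interpolation=cv2.INTER_CUBIC))
print(get_time())
E
```

```text
0.1001 21.3 [-0.206 -0.11   5.744 -0.06   0.028 -0.025] Fl 2.12 Fh 3.62
0.1003 21.4 [-0.245  0.208  5.278  0.021  0.043 -0.032] Fl 2.66 Fh 2.62
27.7333
```

View pics/s13c.png

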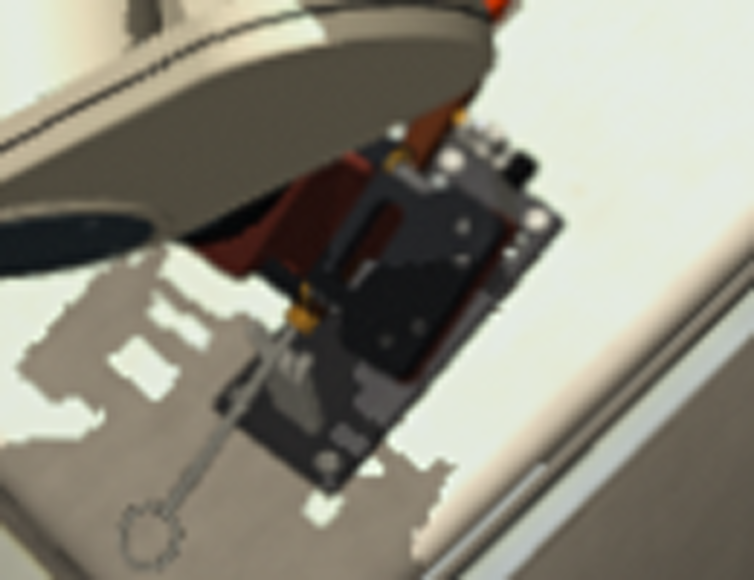

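Both saddles bear equally at about 2.6 N each, and the shaft passes over the low seat in the scene view at crop (280,352). I'll release and back straight out along the tool axis.

```bash
python3 - <<'E'
from h import *
b=np.load('base.npy')
command_gripper(.3); wait(.1); print((ft(6)-b).round(2))
snap('w14')
command_gripper(.45)
R,_=rot(np.radians(YAW),np.radians(21.4)); p=np.array(get_tcp_pos())
print(movel(list(p-.04*R[:,2]),v=.04,until_force=2.5),get_time(),get_tcp_pos())
wait(.1);snap('w15');save('scene','s15.png')
im=cv2.imread('pics/w15.png')[60:270,210:365];cv2.imwrite('pics/w15c.png',cv2.resize(im,None,fx=2.85,fy=2.85,interpolation=cv2.INTER_CUBIC))
E
```

```text
[ 0.21  0.13  0.79 -0.02 -0.01 -0.01]
False 30.0083 [0.47731056 0.30564726 0.12256787]
```

View pics/w14.png

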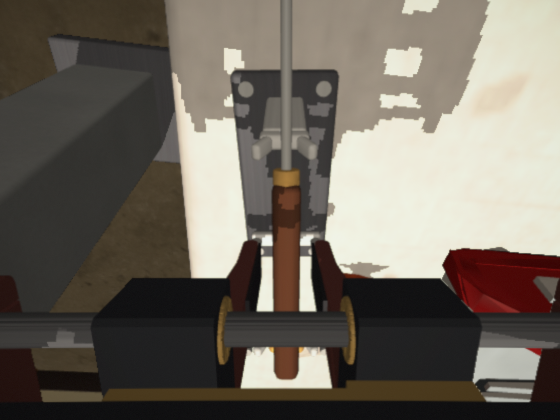

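View pics/w15.png

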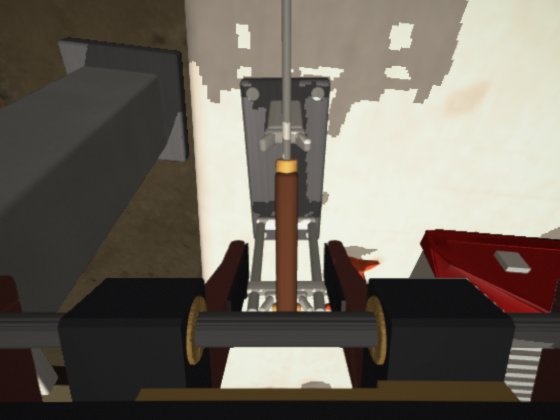

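The fork stays put in both saddles: the ferrule moved only with the camera, and the residual force equals the fork's weight. I'll retreat fully and verify with every camera.

```bash
python3 - <<'E'
from h import *
R,_=rot(np.radians(YAW),np.radians(21.4)); p=np.array(get_tcp_pos())
movel(list(p-.06*R[:,2]),v=.12,until_force=4)
p=np.array(get_tcp_pos()); movel([.37,p[1],p[2]+.04],v=.2)
R,_=rot(np.radians(YAW),0)
move_pose([.36,.20,.25],quat(R)); wait(.2)
snap('w16')
move_pose([.36,-.10,.30],quat(rot(np.pi/2,0)[0])); wait(.2)
save('scene','s16.png');save('top','t16.png');print(get_time())
s=cv2.imread('pics/s16.png')[270:380,180:300];cv2.imwrite('pics/s16c.png',cv2.resize(s,None,fx=5.2,fy=5.2,interpolation=cv2.INTER_CUBIC))
a=cv2.imread('pics/w16.png')[20:270,290:480];cv2.imwrite('pics/w16c.png',cv2.resize(a,None,fx=2.4,fy=2.4,interpolation=cv2.INTER_CUBIC))
E
```

```text
33.8917
```

View pics/s16c.png

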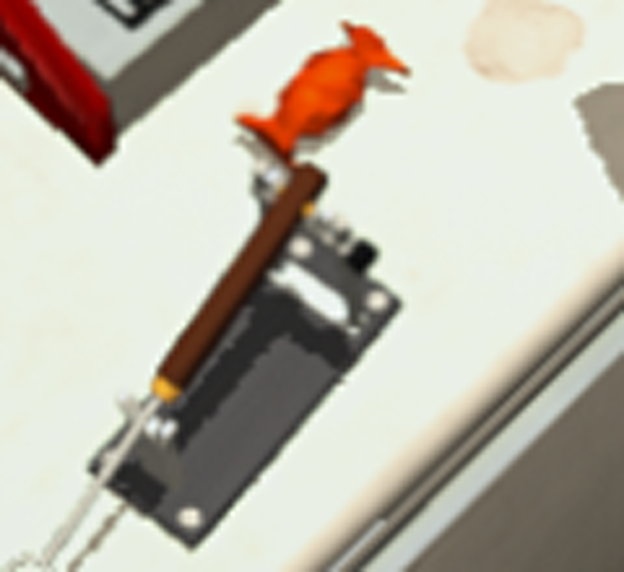

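View pics/w16c.png

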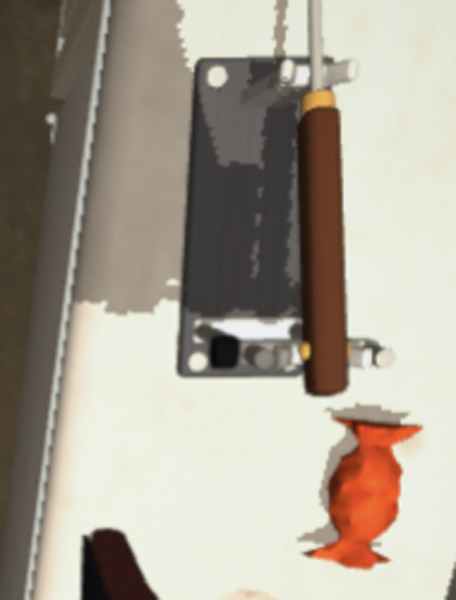

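View pics/t16.png

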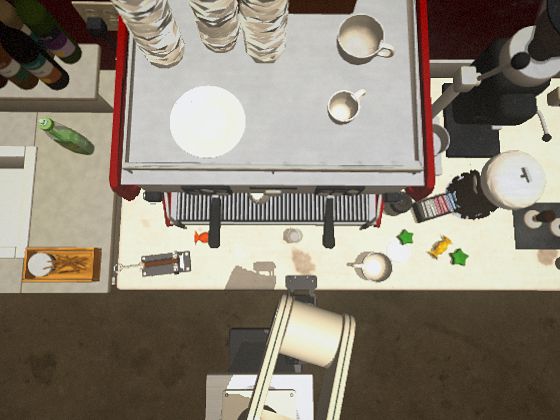

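View pics/s16.png

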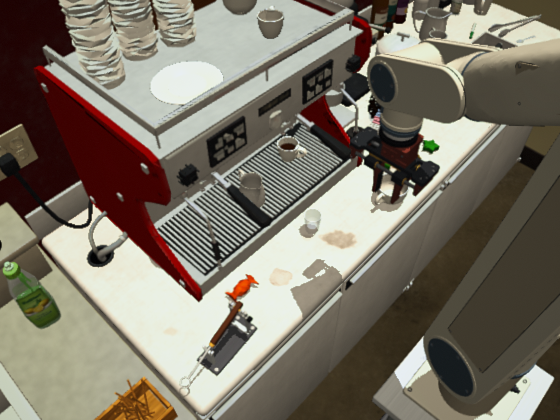

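The handle sits between the high saddle's cheeks and the shaft between the low saddle's cheeks, with the loop beyond and lower. I'll check the bystanders and cup against the first picture, then hand in.

```bash
python3 - <<'E'
from h import *
a=cv2.imread('pics/t0.png').astype(int);b=cv2.imread('pics/t16.png').astype(int)
d=np.abs(a-b).max(2)
for n,(x0,y0,x1,y1) in dict(cup=(345,245,400,285),glass=(280,225,305,247),toffee=(193,228,208,246),star=(396,228,416,248),star2=(448,246,472,268),yellow=(425,230,455,260)).items():
    print(n,(d[y0:y1,x0:x1]>60).sum())
r=cv2.imread('pics/t16.png')
job_done();print(get_time())
E
```

```text
cup 0
glass 0
toffee 0
star 0
star2 0
yellow 0
the job is handed in; nothing more can be done
the job is handed in; nothing more can be done
```

I gripped the fork by its wooden handle, dipped the loop into the big white cup, and laid the fork on the rest. I handed the job in at about 34 s of the 64 s allowed.

- **Dip:** With the fork pitched 40° down, the whole loop was about 16 mm below the rim by the arm's position. The camera showed it inside the cup, and no contact was felt.
- **Laying down:** The first touch put the high saddle's floor at about 98.4 mm; the cameras had said 99 mm. I then tilted the fork until both saddles bore, about 2.6 N each by the force and moment readings, before opening the gripper. When it opened, the force changed only by roughly the fork's own weight.
- **Last checks:** The pictures after I backed away show the handle between the high saddle's cheeks and the shaft between the low saddle's. The loop lies beyond the low saddle and slopes down. The overhead view showed no change around the cup, glass, toffee, stars or yellow sweet, and the robot was touching nothing.
- **Disagreement:** The tool pitch at release was 21.4°, against about 20.2° worked out from the first touch. I think the fork turned about 1° in the grip while I was feeling for the saddles.
- **Firmer than intended:** Contact on the high saddle briefly reached about 8.5 N during that search, well under the limits.

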